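# Press the label onto the board book and hold it down

## Task

Slide the blue board book along the guide rails, under the overhanging arm of the label press, until it is fully home against the end stop. Then push the press's black knob down until the green band on its stem is level with the brass collar's rim and keep it there: the program finishes while still holding the knob down in the green, with the foot pressing the label. Do not ram the knob to the bottom, and leave the other things on the table where they are.

Things in the scene. Friction and masses are not known exactly. Their poses are not given: they have to be found in the camera images.
- press: Grey label press, fixed. Origin on the table right below the plunger axis; +z up, +y = feed direction (to stop and column). Base plate 124 mm wide (x), y -240 to +135 mm, top 8 mm above the table. Two aluminium guide rails along y, 96 mm apart inside, 8 mm wide, tops 18 mm above the table, y -235 to +35 mm. Column at y +75 to +125 mm.
- stop_face (a point): Middle of the end stop's face, at press y +35 mm, 19 mm above the table. The stop is an aluminium block 80 mm wide, top 30 mm above the table. Its axes are the press's.
- collar_rim (a point): Centre of the brass collar's upper rim (38 mm wide), on the plunger axis 125 mm above the table. The collar sits on the grey arm, 56 mm wide, that overhangs the channel from the column to press y -25 mm; arm underside 77 mm, top 115 mm above the table.
- book: Blue stiff board book, about 0.22 kg, 90 (x) x 140 (y) x 20 mm, loose on the base plate between the rails. Origin: centre of its underside, 8 mm above the table; +z up, +y to the stop. Round white label with pink edge, 36 mm, on the cover 35 mm from the end nearest the stop. Home, that end touches the stop: origin at press y -35 mm, label under the foot.
- plunger (a joint): Downward travel of the plunger, m: 0 up (rest), 0.036 bottom. Spring: 4.5 N at the start plus 0.15 N per mm; with the book under the foot, from 12 mm on a further 1.6 N plus 0.4 N per mm (about 14 N in all at 23 mm). Green band on the stem is level with the collar's rim from 19 to 27 mm; red band above it, 27 to 36 mm.
- knob_top (a point): Centre of the flat top of the plunger's black knob (48 mm wide, 22 mm high); 183 mm above the table at rest, sinking with the plunger.
- foot: Black rubber press foot, 44 mm wide disc, hanging sprung under the plunger. Origin at the centre of its underside, 40 mm above the table at rest: the book passes 12 mm below it.
- red_book: Bystander: red board book lying flat, 90 x 140 x 20 mm. Origin at the centre of its underside.
- pile: Bystander: pile of three board books, 90 x 140 mm, 60 mm high. Origin at the centre of its underside.
- mug: Bystander: white mug, 76 mm wide, 85 mm high. Origin at the centre of its underside.
- pen_cup: Bystander: blue cup of pens, 72 mm wide, 145 mm high with its pens. Origin at the centre of its underside.
- stamp: Bystander: small wooden hand stamp, 36 mm wide, 63 mm high, standing beside the press. Origin at the centre of its underside.
- stapler: Bystander: black and grey stapler, 110 mm long, 45 mm high. Origin at the centre of its underside.
- glue: Bystander: white jar with orange lid, 44 mm wide, 70 mm high. Origin at the centre of its underside.
Things that resemble listed ones, but are neither listed nor needed, are in the scene too. What is shaped like the book but turquoise is not meant.

How it is judged:
By the outcome, as a careful person would: the job done as asked, in the order asked, and still so for the second after the job is handed in, while the arm keeps its last pose, push and grip.
It also fails if it takes over 48 s, if anything falls off the work surface, if the arm or the gripper's body presses on something with over 40 N, if the wrist force passes 120 N, or if a joint passes its speed limit or range.

## Robot

A 6-joint arm with a two-finger parallel gripper is mounted at the origin on the work surface. World frame = base frame: x ahead of the robot, y to its left, z up, the work surface at z = 0. Lengths are in m, angles in rad, forces in N, time in s.
With the tool pointing down it reaches from about 0.35 to 0.975 m from the base axis. Payload 7.1 kg.
Tool frame: the origin (TCP) lies on the mounting face of the last link; the fingertips stand ahead of it and the grasp point (between the pads) lies 163 mm ahead of it (robot.tip_reach is the z of the fingertips in the tool frame, in m); z points along the fingers, y is the direction in which the jaws open and shut (so a half turn about z gives the same grasp; the last joint's range is limited). The gripper opens to 88 mm and grips with 3 to 60 N. Pads are 20 mm wide; open, the fingers measure 115 mm over their backs; the gripper's body (75 mm by 178 mm) begins 61 mm behind the grasp point.
Start: joints at [1.191, 0.423, 1.63, -0, 1.089, -0.019], TCP at [0.221, 0.585, 0.405] pointing down, gripper open.
Joint ranges: [-3, 3], [-0.9, 2.11], [0.09, 2.58], [-1.31, 4.45], [0.11, 2.69], [-2.54, 2.54]. Speed limits (rad/s): [2.39, 2.39, 3.01, 3.14, 3.14, 3.14].

## Interface

Orientations are given as a unit quaternion [x, y, z, w].
In Python, from cell import get_obs, viewer, job_done, robot gives the robot as it stands.
- The arm moves only by the tool arm_command, never from a script. Its argument "targets" is a list that holds one entry, the list of rows, each a list of 5 numbers: the shift along the world's x, y, z in m, then the turn about the world's z in degrees, then the finger opening in m, from 0 to 0.0878. A call has 1 to 12 rows; each row is the pose to reach, as a shift and turn from the pose commanded when the call began; what a row does not reach only later rows make up. A row lasts 1/8 s, in which the tool goes at most 62.5 mm and 10.7 degrees, less where a joint would pass 70% of its speed; a pose out of reach is approached as far as the arm can. A call with a gripper value outside its range is refused whole. The fingers move at their own pace and stop on an object; the grip force is fixed at half the most. Time passes only in rows, so rows that repeat a pose let the fingers close. It gives the time, the measured TCP pose, the force and the opening at its end, in the units of the state.
- get_obs(): the state, without advancing time (a new reading comes with each control period).
- viewer.read_camera(name): name is "scene" or "top" or "wrist"; returns the picture (400x640x3 uint8, red, green, blue); there is no depth.
- viewer.calibration(name): a dict with "K" (3x3 intrinsics, pixels), "cam_to_world" (4x4, takes a point from camera to world coordinates). Camera axes: x right, y down, z forward; pixel columns grow to the right and rows downward; lengths in m; the calibration is good to about 2 mm. A picture is of the moment at which its call begins: read the wrist's pose just before it. calibration takes no time and is no camera call; for the wrist camera it gives the pose at the moment of the call.
- job_done(): hands the job in, once; it reports no verdict.
The state is a dict: "time_s": time; "joints": joint angles; "qvel": joint speeds; "joint_torque": joint torques, N m; "position": TCP position; "ee_rot": TCP orientation; "contact_force": force on the tool from outside, world axes, zero at the start; "torque": the same for the moment, N m; "opening": opening from 0.0 (shut) to 1.0 (fully open).
Only numpy, scipy, OpenCV 4.12 (cv2) and the standard library are available. Lean on these libraries where they do the work, as an engineer would, in place of code of your own. Each camera call takes 0.05 s, during which the arm holds its last target.

## Working session

There is one attempt and no reset: what is moved stays moved. The work goes in short steps, Python scripts to look and compute and a tool call to move; the robot and the scene stay as the last step left them, time stands still between calls to the robot, and variables do not carry over. Pictures are saved under pics/ and viewed, and the job is handed in when it is done.

Besides the shell and the picture viewer there is one more tool, called after "Emit:" as name(argument=value, ...) on one line, values as JSON. arm_command: Moves the arm, as the interface text tells. Its arguments: {"type":"object","properties":{"targets":{"type":"array"}},"required":["targets"]}

```bash
ls; mkdir -p pics; python3 - <<'E'
from cell import get_obs, viewer, robot
import cv2
o=get_obs();print(o, robot.tip_reach)
for n in("scene","top","wrist"):
    c=viewer.calibration(n);print(n,c)
    im=viewer.read_camera(n);cv2.imwrite(f"pics/{n}0.png",im[:,:,::-1])
E
```

```text
pics
{'time_s': 0.0, 'joints': array([ 1.19100821e+00,  4.23825593e-01,  1.63069695e+00,  1.37961680e-05,
        1.08861613e+00, -1.90039101e-02]), 'qvel': array([-0.00081361,  0.0014533 , -0.00097994,  0.00069326, -0.00132139,
        0.00064953]), 'joint_torque': array([ 7.16967520e-06, -5.44603944e+01, -2.73665214e+01,  6.42292318e-02,
        2.24117265e-02, -1.17887212e-04]), 'position': array([0.22050074, 0.58450572, 0.40390828]), 'ee_rot': array([ 1.79418428e-01,  9.83772550e-01, -7.56486290e-04, -1.59104362e-04]), 'contact_force': array([ 0.94653157,  0.59595258, -0.12308643]), 'torque': array([-0.00082662, -0.05164441,  0.02579213]), 'opening': 0.9971914079161612} 0.182
scene {'K': array([[418.54445626,   0.        , 317.73099428],
       [  0.        , 418.54445626, 199.85685218],
       [  0.        ,   0.        ,   1.        ]]), 'cam_to_world': array([[-0.78365601,  0.32768736, -0.52773502,  1.12861695],
       [ 0.62119106,  0.41641824, -0.66386559,  0.79217637],
       [ 0.00221813, -0.84806653, -0.52988511,  0.78387029],
       [ 0.        ,  0.        ,  0.        
[... 173 characters left out ...]
     ]]), 'cam_to_world': array([[ 0.02187711, -0.99316376,  0.11466101,  0.33761313],
       [-0.99954107, -0.02413168, -0.01831174, -0.00652311],
       [ 0.02095352, -0.11420778, -0.99323589,  1.55540611],
       [ 0.        ,  0.        ,  0.        ,  1.        ]])}
wrist {'K': array([[358.51685876,   0.        , 319.03257503],
       [  0.        , 358.51685876, 202.76267777],
       [  0.        ,   0.        ,   1.        ]]), 'cam_to_world': array([[ 0.35273986,  0.89835914,  0.26177364,  0.14819408],
       [ 0.93572042, -0.33824383, -0.10009202,  0.61176885],
       [-0.00137526,  0.28025339, -0.95992507,  0.38499444],
       [ 0.        ,  0.        ,  0.        ,  1.        ]])}
```

View pics/scene0.png

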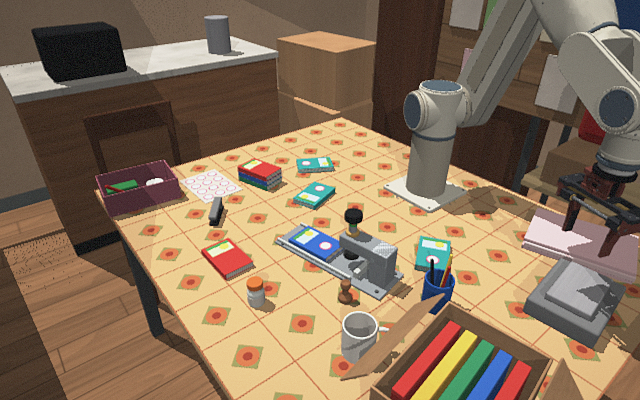

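View pics/top0.png

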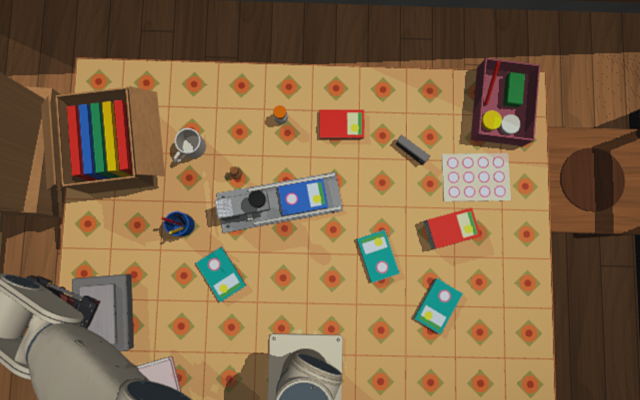

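View pics/wrist0.png

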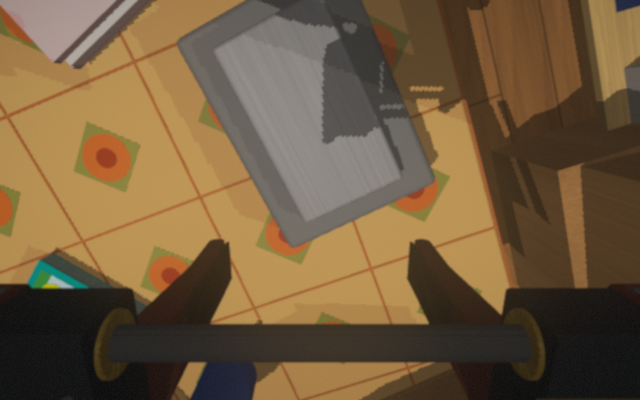

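The scene shows the blue book with its label at about (322,243) in the channel and the knob at (353,217). In the top view the book is at about (300,198), the knob at (257,199), and the column is to the left. The other book-shaped things in the top view are turquoise books at (220,274), (378,257) and (438,305), red ones at (341,124) and (452,229), and a blue strip in the box at (84,138). The blue book between the rails fits the description. Next is a close crop.

```bash
python3 - <<'E'
import cv2
a=cv2.imread("pics/top0.png")[160:240,200:360];cv2.imwrite("pics/topc.png",cv2.resize(a,None,fx=5,fy=5,interpolation=cv2.INTER_CUBIC))
a=cv2.imread("pics/scene0.png")[195:310,265:425];cv2.imwrite("pics/scenec.png",cv2.resize(a,None,fx=5,fy=5,interpolation=cv2.INTER_CUBIC))
E
```

```text
(no output)
```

View pics/topc.png

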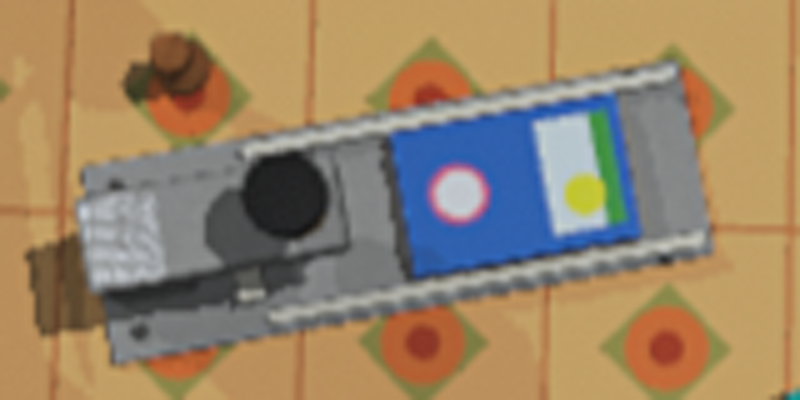

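View pics/scenec.png

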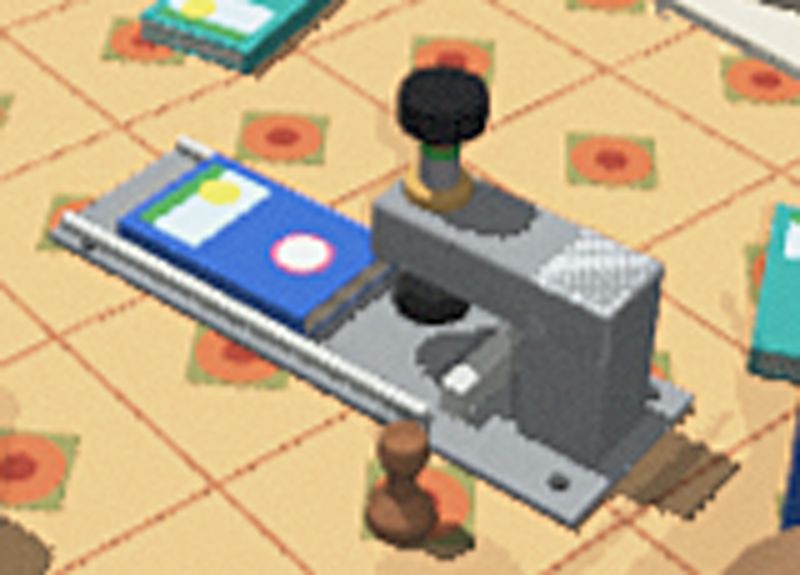

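The crop shows the blue book between the rails, label toward the stop, with the press arm to the left. The choice is confirmed. Now I'll measure it.

```bash
cat > h.py <<'E'
import numpy as np, cv2
from cell import get_obs, viewer, robot, job_done
def ray(c,uv):
    d=np.linalg.inv(c["K"])@np.array([uv[0],uv[1],1.]);T=c["cam_to_world"]
    return T[:3,3],T[:3,:3]@d
def onz(c,uv,z):
    o,d=ray(c,uv);return o+d*(z-o[2])/d[2]
def tri(c1,p1,c2,p2):
    o1,d1=ray(c1,p1);o2,d2=ray(c2,p2)
    s=np.linalg.lstsq(np.c_[d1,-d2],o2-o1,rcond=None)[0]
    a,b=o1+s[0]*d1,o2+s[1]*d2
    return (a+b)/2,np.linalg.norm(a-b)
def proj(c,P):
    T=np.linalg.inv(c["cam_to_world"]);q=c["K"]@(T[:3,:3]@np.asarray(P)+T[:3,3]);return q[:2]/q[2]
def big(m,roi):
    x0,y0,x1,y1=roi;k=np.zeros_like(m);k[y0:y1,x0:x1]=m[y0:y1,x0:x1]
    return max(cv2.findContours(k,cv2.RETR_EXTERNAL,cv2.CHAIN_APPROX_NONE)[0],key=cv2.contourArea)
E
python3 - <<'E'
from h import *
t=cv2.imread("pics/top0.png");s=cv2.imread("pics/scene0.png");ct=viewer.calibration("top");cs=viewer.calibration("scene")
hsv=cv2.cvtColor(t,cv2.COLOR_BGR2HSV)
b=cv2.inRange(hsv,(105,120,90),(125,255,255));b=cv2.morphologyEx(b,cv2.MORPH_CLOSE,np.ones((9,9)))
q=cv2.boxPoints(cv2.minAreaRect(big(b,(250,160,345,235))))
Q=np.array([onz(ct,p,.028) for p in q]);print("book px",q,"\n",Q.round(4),"sides",np.linalg.norm(Q-np.roll(Q,1,0),axis=1),"centre",Q.mean(0))
k=cv2.inRange(t,(0,0,0),(48,48,48));c=big(k,(245,186,270,212));(x,y),r=cv2.minEnclosingCircle(c);print("knob",x,y,r, onz(ct,(x,y),.183), r*2/505*(1.55-.183))
hs=cv2.cvtColor(s,cv2.COLOR_BGR2HSV)
k=cv2.inRange(s,(0,0,0),(55,55,55));c=big(k,(340,205,366,226));print(cv2.boundingRect(c),cv2.fitEllipse(c))
K=onz(ct,(x,y),.183)
print("scene proj knob top, bottom",proj(cs,K),proj(cs,K-[0,0,.022]))
rails=np.array([[678,66],[712,245],[247,151],[275,318],[83,170],[113,360]])/5+[200,160]
for p,z in zip(rails,[.018,.018,.018,.018,.008,.008]):print(p,onz(ct,p,z).round(4))
E
```

```text
book px [[277.33563 186.29872]
 [322.62036 178.1707 ]
 [327.81464 207.11018]
 [282.5299  215.2382 ]] 
 [[ 0.5495  0.0969  0.028 ]
 [ 0.578  -0.0405  0.028 ]
 [ 0.4895 -0.0582  0.028 ]
 [ 0.4615  0.0784  0.028 ]] sides [0.08993594 0.14036887 0.09027402 0.13947749] centre [0.51961633 0.01916438 0.028     ]
knob 256.3636474609375 199.0 8.423303604125977 [0.49162194 0.14241744 0.183     ] 0.04560259812609984
(345, 209, 18, 15) ((353.22088623046875, 215.86448669433594), (14.703381538391113, 17.507925033569336), 94.62484741210938)
scene proj knob top, bottom [354.04939759 211.52438635] [353.64504387 218.51527169]
[335.6 173.2] [ 0.5961 -0.0804  0.018 ]
[342.4 209. ] [ 0.4857 -0.1033  0.018 ]
[249.4 190.2] [0.5367 0.1826 0.018 ]
[255.  223.6] [0.4349 0.1617 0.018 ]
[216.6 194. ] [0.5238 0.2839 0.008 ]
[222.6 232. ] [0.4076 0.2604 0.008 ]
```

The measurements agree: the book is 90×140 mm, the rails are 112 mm apart outside, and the press yaw is about 11.8°. The press origin is about (0.4925, 0.1395) and the book needs to travel about 88 mm. I'll push with the outer back of the open front finger, jaws along the feed, which keeps the body clear of the arm. First step is to a hover behind the book.

Emit:
arm_command(targets=[[[0.325, -0.7, 0, -147.5, 0.0878], [0.325, -0.7, 0, -147.5, 0.0878], [0.325, -0.7, 0, -147.5, 0.0878], [0.325, -0.7, 0, -147.5, 0.0878], [0.325, -0.7, 0, -147.5, 0.0878], [0.325, -0.7, 0, -147.5, 0.0878], [0.325, -0.7, 0, -147.5, 0.0878], [0.325, -0.7, 0, -147.5, 0.0878], [0.325, -0.7, 0, -147.5, 0.0878], [0.325, -0.7, 0, -147.5, 0.0878], [0.325, -0.7, 0, -147.5, 0.0878], [0.325, -0.7, 0, -147.5, 0.0878]]])

```text
time_s: 1.65
position: [0.5369, -0.0976, 0.4046]
ee_rot: [0.966, 0.259, 0.0, -0.0]
contact_force: [0.7, 1.0, -0.1]
opening: 0.994
```

Emit:
arm_command(targets=[[[0.009, -0.02, -0.03, -9, 0.0878], [0.009, -0.02, -0.06, -18.2, 0.0878], [0.009, -0.02, -0.1, -18.2, 0.0878], [0.009, -0.02, -0.1, -18.2, 0.0878], [0.009, -0.02, -0.1, -18.2, 0.0878]]])

```text
time_s: 2.28
position: [0.5459, -0.1155, 0.3056]
ee_rot: [0.994, 0.107, 0.0, 0.0]
contact_force: [0.3, -1.7, 0.7]
opening: 1.002
```

```bash
python3 - <<'E'
from h import *
for n in("scene","top","wrist"):
    im=viewer.read_camera(n);cv2.imwrite(f"pics/{n}1.png",im[:,:,::-1])
o=get_obs();print(o["position"],o["ee_rot"],o["joints"])
E
```

```text
[ 0.54605    -0.11551577  0.30637997] [9.94309582e-01 1.06519135e-01 1.37762094e-03 4.81204661e-04] [-2.29797258e-01  4.60317003e-01  1.84614531e+00  1.84253875e-06
  8.32211847e-01  1.12755439e+00]
```

View pics/scene1.png

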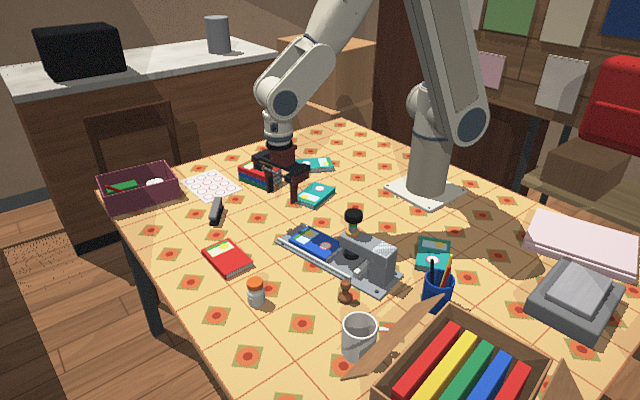

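View pics/wrist1.png

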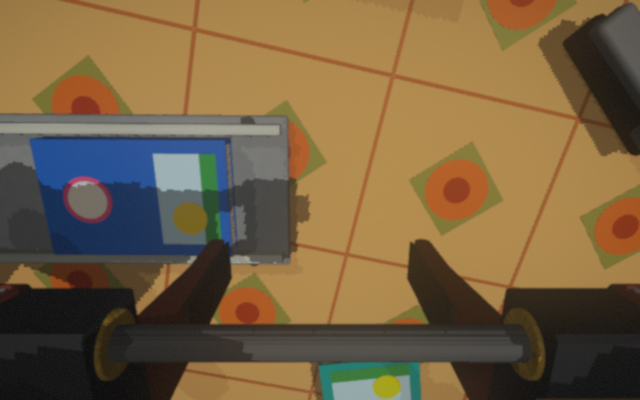

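```bash
python3 - <<'E'
from h import *
c=viewer.calibration("wrist");o=get_obs();p=o["position"]
O=np.array([.4925,.1395,0]);f=np.array([-.204,.979,0]);x=np.array([.979,.204,0])
for n,uv,z in[("book bk far",(231,139),.028),("book bk near",(231,246),.028),("book front far",(32,139),.028),("label",(88,200),.028),("rail far out corner",(279,125),.018),("rail far in",(279,135),.018),("plate corner",(289,262),.008),("plate far",(288,116),.008)]:
    P=onz(c,uv,z);print(n,P.round(4),"press xy",((P-O)@x).round(4),((P-O)@f).round(4))
for y in(.0575,-.0575,.044):
    from scipy.spatial.transform import Rotation as R
    print(y,proj(c,p+R.from_quat(o["ee_rot"]).apply([0,y,.182])))
E
```

```text
book bk far [ 0.5807 -0.0436  0.028 ] press xy 0.049 -0.1973
book bk near [ 0.4987 -0.0557  0.028 ] press xy -0.0337 -0.1923
book front far [0.5505 0.0956 0.028 ] press xy 0.0478 -0.0549
label [0.513  0.0547 0.028 ] press xy 0.0027 -0.0872
rail far out corner [ 0.5968 -0.0745  0.018 ] press xy 0.0584 -0.2308
rail far in [ 0.5896 -0.0758  0.018 ] press xy 0.0511 -0.2306
plate corner [ 0.4852 -0.1027  0.008 ] press xy -0.0566 -0.2357
plate far [ 0.6039 -0.0791  0.008 ] press xy 0.0645 -0.2367
0.0575 [435.37408284 258.65191312]
-0.0575 [203.51335534 258.60801589]
0.044 [408.16041302 258.64676087]
```

Emit:
arm_command(targets=[[[0.001, -0.005, -0.03, 0, 0.0878], [0.001, -0.005, -0.07, 0, 0.0878], [0.001, -0.005, -0.1, 0, 0.0878], [0.001, -0.005, -0.11, 0, 0.0878], [0.001, -0.005, -0.11, 0, 0.0878], [0.001, -0.005, -0.11, 0, 0.0878]]])

```text
time_s: 3.18
position: [0.5471, -0.1206, 0.1961]
ee_rot: [0.994, 0.106, 0.001, 0.0]
contact_force: [-0.3, -0.8, 0.5]
opening: 0.997
```

```bash
python3 - <<'E'
from h import *
for n in("scene","wrist"):
    im=viewer.read_camera(n)[:,:,::-1]
    if n=="scene": im=cv2.resize(im[180:300,260:420],None,fx=5,fy=5,interpolation=cv2.INTER_CUBIC)
    cv2.imwrite(f"pics/{n}2.png",im)
o=get_obs();print(o["position"],o["contact_force"])
E
```

```text
[ 0.54698237 -0.12062257  0.19597611] [ 1.04388198 -0.59073868 -0.61056457]
```

View pics/scene2.png

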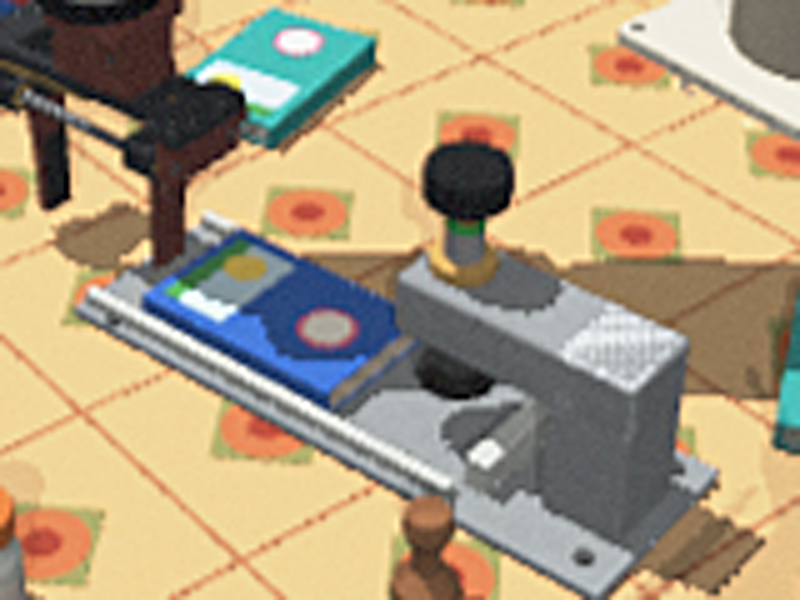

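View pics/wrist2.png

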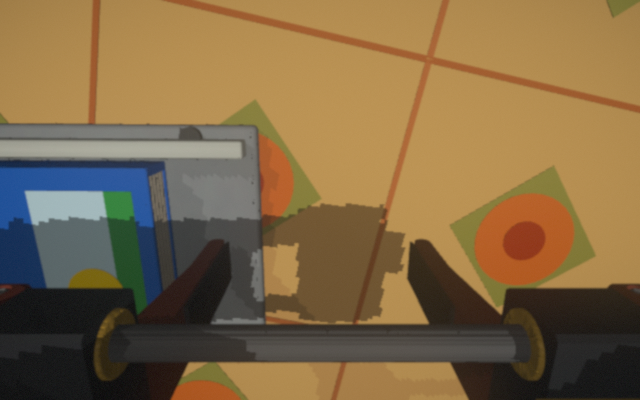

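The front finger stands between the rails just behind the book's back end, clear of everything. I'll push along the feed.

Emit:
arm_command(targets=[[[-0.001, 0.005, 0, 0, 0.0878], [-0.002, 0.01, 0, 0, 0.0878], [-0.003, 0.015, 0, 0, 0.0878], [-0.005, 0.024, 0, 0, 0.0878], [-0.007, 0.033, 0, 0, 0.0878], [-0.009, 0.042, 0, 0, 0.0878], [-0.0105, 0.05, 0, 0, 0.0878], [-0.0125, 0.06, 0, 0, 0.0878], [-0.0145, 0.069, 0, 0, 0.0878], [-0.016, 0.077, 0, 0, 0.0878], [-0.017, 0.082, 0, 0, 0.0878], [-0.018, 0.086, 0, 0, 0.0878]]])

```text
time_s: 4.78
position: [0.5284, -0.0342, 0.1947]
ee_rot: [0.994, 0.106, 0.0, 0.0]
contact_force: [1.1, -2.3, 1.9]
opening: 1.001
```

```bash
python3 - <<'E'
from h import *
for n in("scene","wrist"):
    im=viewer.read_camera(n)[:,:,::-1]
    if n=="scene": im=cv2.resize(im[180:300,260:420],None,fx=5,fy=5,interpolation=cv2.INTER_CUBIC)
    cv2.imwrite(f"pics/{n}3.png",im)
o=get_obs();print(o["position"],o["contact_force"])
E
```

```text
[ 0.52821642 -0.03410952  0.19456998] [-0.18995909  0.48444605 -0.18344229]
```

View pics/scene3.png

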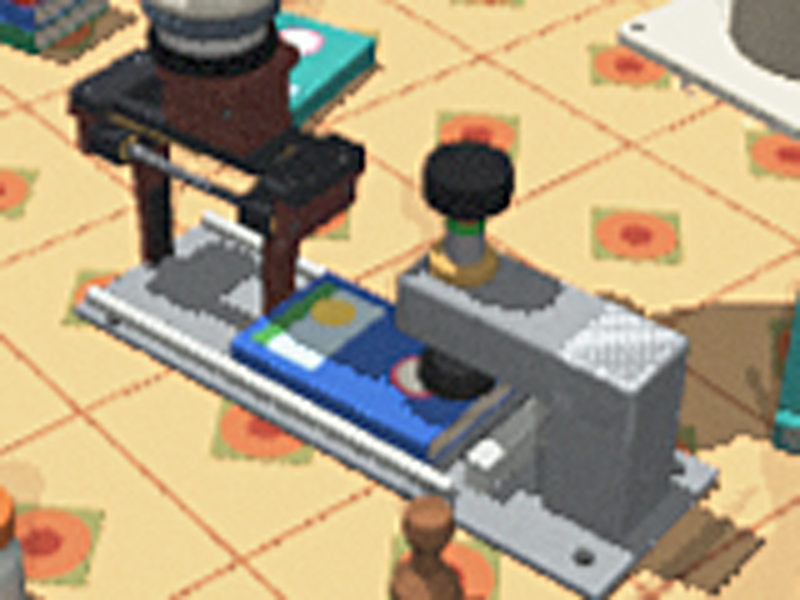

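View pics/wrist3.png

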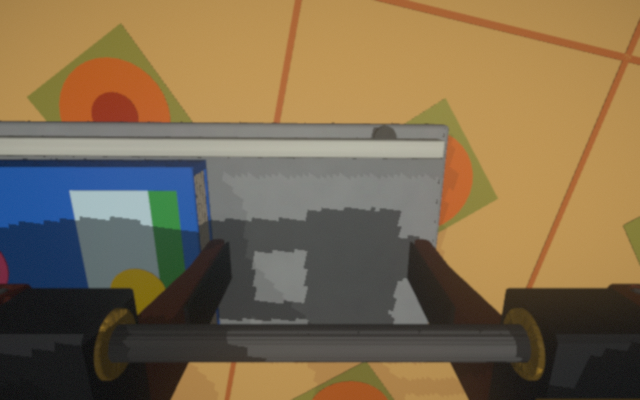

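Emit:
arm_command(targets=[[[-0.001, 0.004, 0, 0, 0.0878], [-0.0015, 0.008, 0, 0, 0.0878], [-0.002, 0.01, 0, 0, 0.0878], [-0.0025, 0.012, 0, 0, 0.0878], [-0.0025, 0.012, 0, 0, 0.0878]]])

```text
time_s: 5.5
position: [0.5259, -0.0223, 0.1946]
ee_rot: [0.994, 0.106, -0.0, -0.0]
contact_force: [-0.0, -0.8, -0.0]
opening: 0.998
```

```bash
python3 - <<'E'
from h import *
im=viewer.read_camera("scene")[:,:,::-1]
cv2.imwrite(f"pics/scene4.png",cv2.resize(im[230:290,310:390],None,fx=8,fy=8,interpolation=cv2.INTER_CUBIC))
o=get_obs();print(o["position"],o["contact_force"])
E
```

```text
[ 0.52588516 -0.02239777  0.19467293] [ 0.4553681  -0.36996884  0.02987577]
```

View pics/scene4.png

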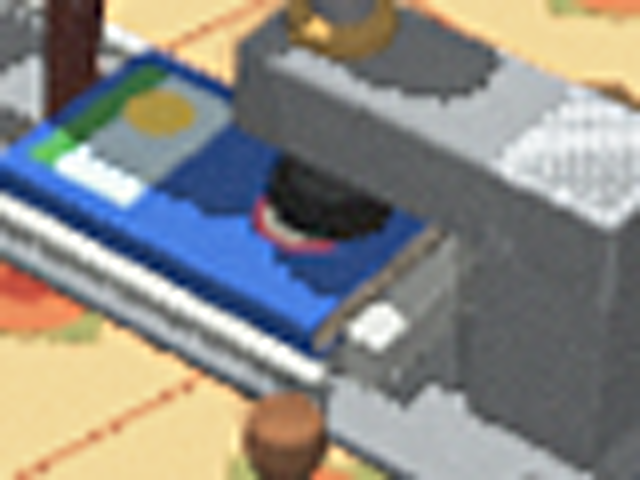

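The book's front edge is a few mm from the stop, with no push-back yet. I'll creep forward.

Emit:
arm_command(targets=[[[-0.0005, 0.0015, 0, 0, 0.0878], [-0.0005, 0.003, 0, 0, 0.0878], [-0.001, 0.004, 0, 0, 0.0878], [-0.001, 0.004, 0, 0, 0.0878]]])

```text
time_s: 6.05
position: [0.5249, -0.0184, 0.1947]
ee_rot: [0.994, 0.106, 0.0, -0.0]
contact_force: [-0.2, -0.7, 0.0]
opening: 0.999
```

Emit:
arm_command(targets=[[[-0.0005, 0.001, 0, 0, 0.0878], [-0.0005, 0.002, 0, 0, 0.0878], [-0.0005, 0.002, 0, 0, 0.0878]]])

```text
time_s: 6.42
position: [0.5245, -0.0164, 0.1947]
ee_rot: [0.994, 0.106, 0.0, -0.0]
contact_force: [0.3, -0.6, 0.6]
opening: 1.002
```

```bash
python3 - <<'E'
from h import *
im=viewer.read_camera("scene")[:,:,::-1]
cv2.imwrite(f"pics/scene5.png",cv2.resize(im[230:290,310:390],None,fx=8,fy=8,interpolation=cv2.INTER_CUBIC))
o=get_obs();print(o["position"],o["contact_force"])
E
```

```text
[ 0.52443742 -0.01643271  0.19469711] [ 1.02777283 -0.57096842  0.35519999]
```

View pics/scene5.png

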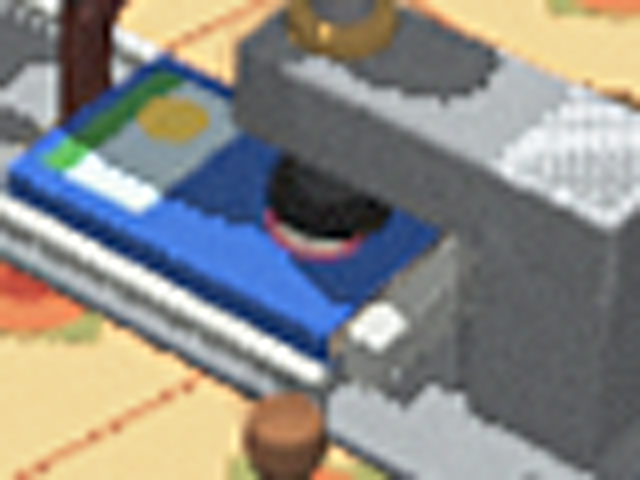

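Emit:
arm_command(targets=[[[-0.0002, 0.001, 0, 0, 0.0878], [-0.0004, 0.002, 0, 0, 0.0878], [-0.0004, 0.002, 0, 0, 0.0878]]])

```text
time_s: 6.85
position: [0.524, -0.0144, 0.1947]
ee_rot: [0.994, 0.106, 0.0, -0.0]
contact_force: [0.5, -0.8, 0.2]
opening: 0.997
```

Emit:
arm_command(targets=[[[-0.0002, 0.001, 0, 0, 0.0878], [-0.0004, 0.002, 0, 0, 0.0878], [-0.0004, 0.002, 0, 0, 0.0878]]])

```text
time_s: 7.22
position: [0.5236, -0.0124, 0.1947]
ee_rot: [0.994, 0.106, -0.0, -0.0]
contact_force: [0.4, -0.5, 0.6]
opening: 0.998
```

```bash
python3 - <<'E'
from h import *
im=viewer.read_camera("scene")[:,:,::-1]
cv2.imwrite(f"pics/scene6.png",cv2.resize(im[230:290,310:390],None,fx=8,fy=8,interpolation=cv2.INTER_CUBIC))
o=get_obs();print(o["position"],o["contact_force"])
E
```

```text
[ 0.52363886 -0.01240317  0.1946975 ] [ 0.63272614 -0.97418999  0.94860424]
```

View pics/scene6.png

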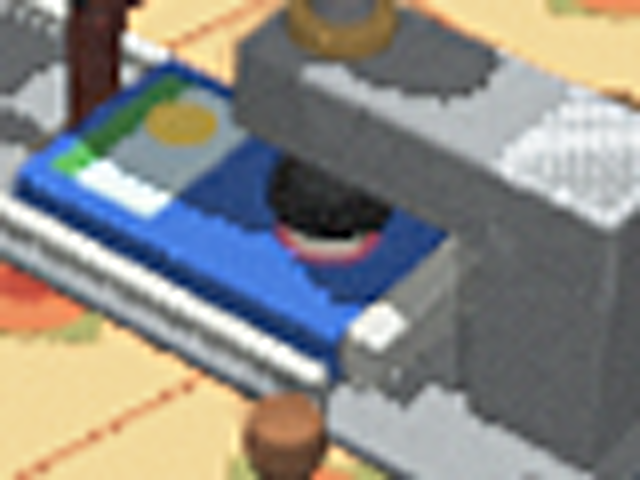

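Emit:
arm_command(targets=[[[-0.0002, 0.001, 0, 0, 0.0878], [-0.0004, 0.002, 0, 0, 0.0878], [-0.0004, 0.002, 0, 0, 0.0878]]])

```text
time_s: 7.65
position: [0.5233, -0.0114, 0.1948]
ee_rot: [0.994, 0.107, 0.0, 0.001]
contact_force: [-0.5, -9.9, 1.0]
opening: 1.001
```

The push-back of 10 N with the tool stalling 1 mm short means the book is against the stop. I'll check the gap and squareness.

```bash
python3 - <<'E'
from h import *
im=viewer.read_camera("scene")[:,:,::-1]
cv2.imwrite(f"pics/scene7.png",cv2.resize(im[230:290,310:390],None,fx=8,fy=8,interpolation=cv2.INTER_CUBIC))
cv2.imwrite(f"pics/wrist7.png",viewer.read_camera("wrist")[:,:,::-1])
o=get_obs();print(o["position"],o["contact_force"])
E
```

```text
[ 0.523332   -0.01140292  0.19476232] [ 0.72141565 -9.83889724  1.00736024]
```

View pics/scene7.png

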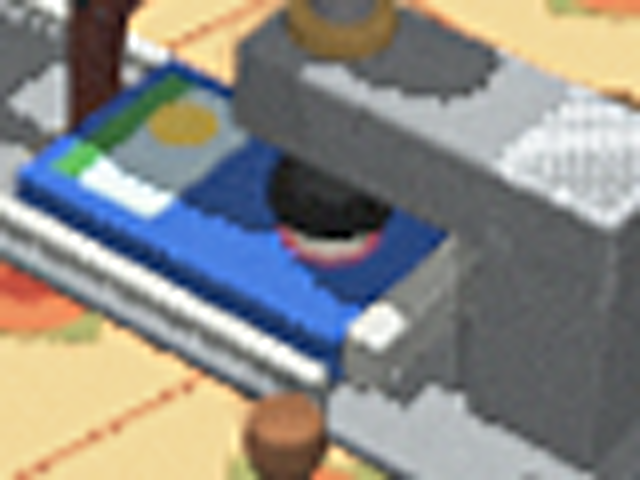

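View pics/wrist7.png

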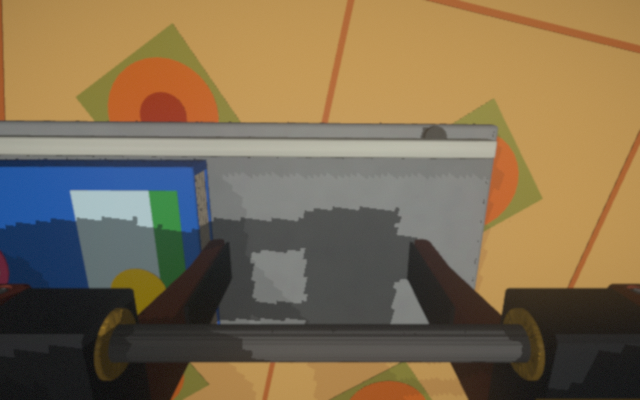

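The book is square and flush at the stop: the rear edge is parallel to the rail end, with no gap at (345,345). I'll retreat, rise, close the fingers and go above the knob.

Emit:
arm_command(targets=[[[0.002, -0.008, 0, 0, 0.0878], [0.003, -0.015, 0.0, 0, 0.0878], [0.003, -0.015, 0.05, 0, 0.0878], [0.003, -0.015, 0.1, 0, 0.0878], [0.003, -0.015, 0.15, 0, 0.0], [0.003, -0.015, 0.2, 0, 0.0], [0.003, -0.015, 0.225, 0, 0.0], [-0.008, 0.04, 0.225, 0, 0.0], [-0.02, 0.095, 0.225, 0, 0], [-0.031, 0.152, 0.225, 0, 0], [-0.031, 0.152, 0.225, 0, 0], [-0.031, 0.152, 0.225, 0, 0]]])

```text
time_s: 9.25
position: [0.4922, 0.1413, 0.4196]
ee_rot: [0.994, 0.107, -0.0, 0.0]
contact_force: [-0.7, -0.6, -0.4]
opening: 0.136
```

```bash
python3 - <<'E'
from h import *
for n in("scene","wrist","top"):
    im=viewer.read_camera(n)[:,:,::-1]
    if n=="scene": im=cv2.resize(im[150:290,260:420],None,fx=4,fy=4,interpolation=cv2.INTER_CUBIC)
    cv2.imwrite(f"pics/{n}8.png",im)
o=get_obs();print(o["position"],o["contact_force"],o["opening"])
c=viewer.calibration("wrist");print("knob top px",proj(c,[.492,.142,.183]),"tip px",proj(c,o["position"]-[0,0,.182]))
E
```

```text
[0.49253198 0.14028094 0.4195999 ] [ 0.12257054  0.65283469 -0.36459994] 0.010179655158879447
knob top px [316.5070541  222.29920729] tip px [319.41766362 258.54657226]
```

View pics/scene8.png

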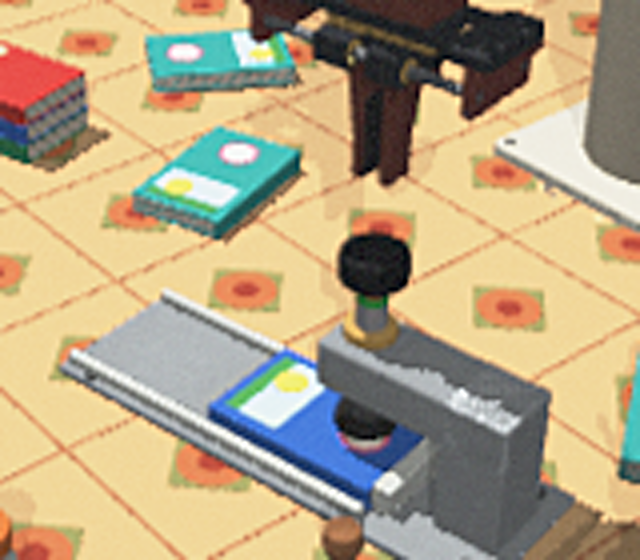

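View pics/wrist8.png

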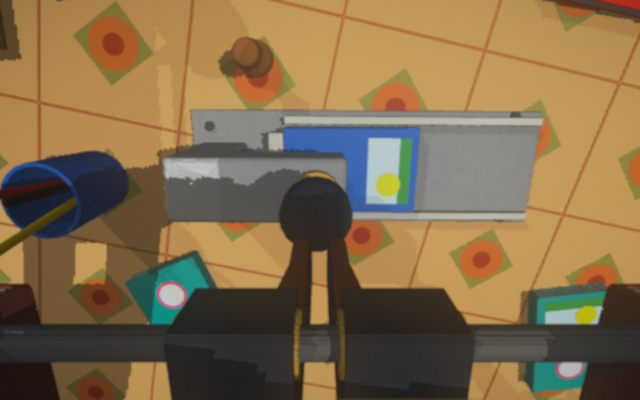

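```bash
python3 - <<'E'
from h import *
im=cv2.imread("pics/wrist8.png");c=viewer.calibration("wrist")
m=cv2.inRange(im,(0,0,0),(42,42,42));cn=big(m,(270,160,362,240));print(cv2.boundingRect(cn))
t=np.linspace(0,2*np.pi,40)
for P in([.492,.142],[.496,.142],[.499,.142]):
  for z in(.183,.161):
    q=np.array([proj(c,[P[0]+.024*np.cos(a),P[1]+.024*np.sin(a),z]) for a in t]);print(P,z,q.min(0),q.max(0))
cv2.imwrite("pics/w8c.png",cv2.resize(im[150:270,240:400],None,fx=5,fy=5,interpolation=cv2.INTER_CUBIC))
E
```

```text
(293, 185, 6, 4)
[0.492, 0.142] 0.183 [279.13005193 185.98211467] [353.85028005 256.58874353]
[0.492, 0.142] 0.161 [282.47172009 178.41505402] [350.90767154 243.63693811]
[0.496, 0.142] 0.183 [280.25458571 179.84901653] [355.33394268 251.13169679]
[0.496, 0.142] 0.161 [283.51593409 172.77977062] [352.2530245  238.57325588]
[0.499, 0.142] 0.183 [281.10505599 175.20948152] [356.45603319 247.00559393]
[0.499, 0.142] 0.161 [284.30510359 168.51999443] [353.2697931  234.74712695]
```

View pics/w8c.png

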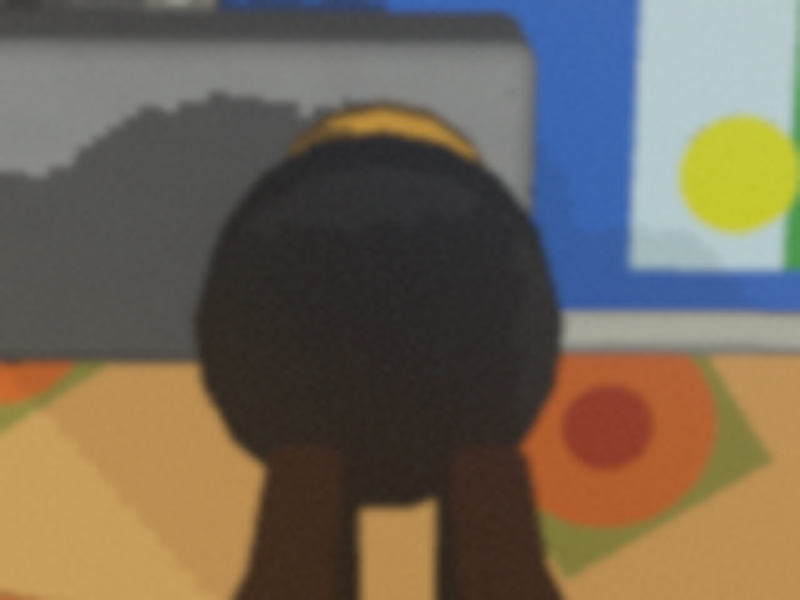

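The knob is at about (0.495, 0.143). The wrist view agrees with the top view to about 3 mm. I'll descend to about 4 mm above it.

Emit:
arm_command(targets=[[[0.0025, 0.0025, -0.02, 0, 0.0], [0.0025, 0.0025, -0.04, 0, 0.0], [0.0025, 0.0025, -0.05, 0, 0.0], [0.0025, 0.0025, -0.05, 0, 0.0], [0.0025, 0.0025, -0.05, 0, 0.0]]])

```text
time_s: 10.02
position: [0.4951, 0.1438, 0.3703]
ee_rot: [0.994, 0.106, 0.0, -0.0]
contact_force: [0.3, -0.7, 0.1]
opening: 0.003
```

```bash
python3 - <<'E'
from h import *
im=viewer.read_camera("scene")[:,:,::-1]
cv2.imwrite(f"pics/scene9.png",cv2.resize(im[170:280,300:410],None,fx=5,fy=5,interpolation=cv2.INTER_CUBIC))
o=get_obs();print(o["position"],o["contact_force"],o["opening"])
E
```

```text
[0.49509794 0.14388075 0.37039478] [-0.46043781  0.22837571 -0.31189629] 0.000217437459635991
```

View pics/scene9.png

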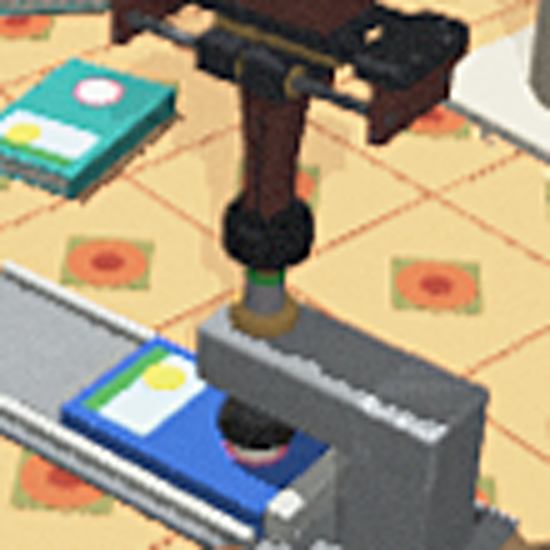

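The fingers are centred over the knob in the scene view. I'll press in stages.

Emit:
arm_command(targets=[[[0, 0, -0.004, 0, 0.0], [0, 0, -0.008, 0, 0.0], [0, 0, -0.011, 0, 0.0], [0, 0, -0.014, 0, 0.0], [0, 0, -0.014, 0, 0.0]]])

```text
time_s: 10.7
position: [0.4951, 0.1441, 0.356]
ee_rot: [0.994, 0.106, 0.001, -0.0]
contact_force: [-0.2, -0.5, 5.9]
opening: 0.007
```

The force of 5.9 N implies 9 mm of travel, the same as the geometry. Another 14 mm should reach 23 mm.

Emit:
arm_command(targets=[[[0, 0, -0.003, 0, 0.0], [0, 0, -0.006, 0, 0.0], [0, 0, -0.009, 0, 0.0], [0, 0, -0.012, 0, 0.0], [0, 0, -0.014, 0, 0.0], [0, 0, -0.014, 0, 0.0], [0, 0, -0.014, 0, 0.0]]])

```text
time_s: 11.58
position: [0.4951, 0.1441, 0.3429]
ee_rot: [0.994, 0.106, 0.001, -0.0]
contact_force: [-2.6, -2.3, 13.6]
opening: 0.011
```

```bash
python3 - <<'E'
from h import *
im=viewer.read_camera("scene")[:,:,::-1];cv2.imwrite("pics/s10full.png",im)
cv2.imwrite(f"pics/scene10.png",cv2.resize(im[200:280,320:390],None,fx=7,fy=7,interpolation=cv2.INTER_CUBIC))
o=get_obs();print(o["position"],o["contact_force"],o["opening"])
E
```

```text
[0.49504259 0.14412026 0.34286115] [-3.22410668 -1.52807664 13.72686066] -0.0008713783293318658
```

View pics/scene10.png

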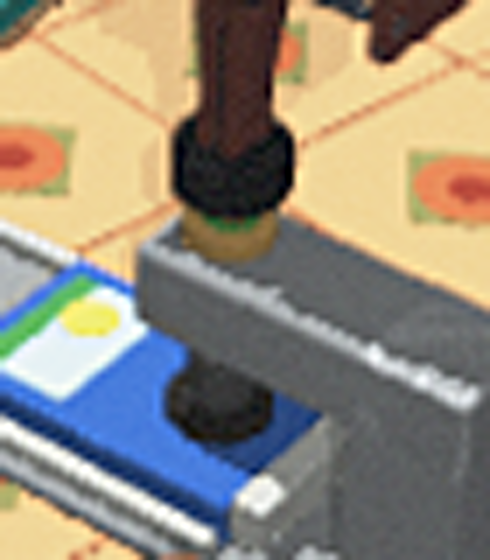

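View pics/s10full.png

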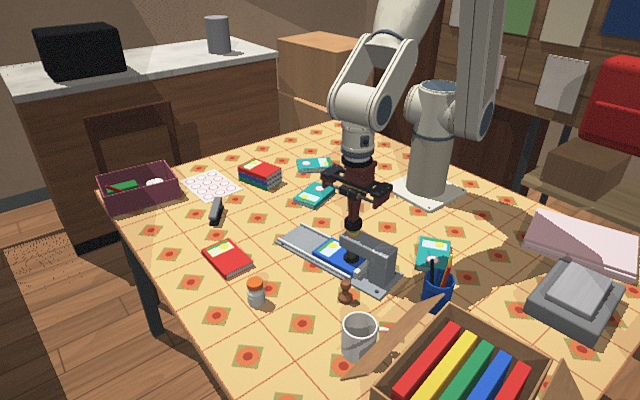

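The crop shows green at the collar's rim and the foot on the book. Travel is 22.1 mm by position and about 22.5 mm by force. I'll hold briefly, check it is stable, then hand in.

Emit:
arm_command(targets=[[[0, 0, 0, 0, 0.0], [0, 0, 0, 0, 0.0], [0, 0, 0, 0, 0.0], [0, 0, 0, 0, 0.0], [0, 0, 0, 0, 0.0], [0, 0, 0, 0, 0.0], [0, 0, 0, 0, 0.0], [0, 0, 0, 0, 0.0]]])

```text
time_s: 12.62
position: [0.495, 0.1441, 0.3429]
ee_rot: [0.994, 0.106, 0.001, -0.0]
contact_force: [-3.5, -1.8, 13.5]
opening: 0.004
```

```bash
python3 - <<'E'
from h import *
o=get_obs();print(o["position"],o["contact_force"])
assert abs(o["position"][2]-.3425)<.002
job_done()
E
```

```text
[0.49503141 0.14413294 0.34286055] [-3.46335829 -1.75818232 13.51259478]
the job is handed in; nothing more can be done
```

I slid the blue book home against the end stop, then pressed the knob down into the green. I handed the job in at about 12.6 s with the arm still holding it.

- **Book:** I pushed it with the back of the open front finger. The finger stalled with about 10 N of push-back, and the pictures showed no gap at the stop and the book square to the rails.
- **Knob:** I pressed it with the closed fingertips. Travel is 22.1 mm by height and about 22.5 mm by the spring force (13.5 N), so it sits near the middle of the 19–27 mm green range. The scene picture shows green at the collar's rim and the foot on the book. The height did not change over a 1 s hold.
- **Other things on the table:** nothing looked moved in the last full scene picture; I judged that by eye and did not measure it.
- **Small disagreements:** camera estimates of the press and knob position differed by 3–5 mm between views. A small sideways force of about 3.5 N remains on the tool while it holds the knob. No check failed.

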